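# Close up a row of boxed cards with the tray's sliding backstop

## Task

In the wooden display tray, push the upright steel backstop along its rail from behind with the fingertips so that it closes up the row of boxed cards in front of it, and leave it dropped into the last notch at which the boxes still have a little play. Push only, on the backstop alone: do not pinch it, do not put a hand on the boxes or lift them, do not squeeze the row tight, and leave the other things around the tray where they are.

Things in the scene. Friction and masses are not known exactly. Their poses are not given: they have to be found in the camera images.
- tray: Fixed pale wooden display tray, 390 x 146 mm outside, walls 10 mm thick and 45 mm high, inner floor 14 mm above the table. Origin: centre of its underside. Its x axis runs along its length in the direction in which the backstop is to be pushed, z up. An aluminium strip with notches between rounded ridges is let into an 18 mm wide groove along the middle of the floor, under backstop and boxes.
- travel (a joint): Travel of the backstop along the tray's x axis, m, 0 to 0.176, growing towards the boxes. The plunger drops into a notch at 0, 0.018, 0.036 ... 0.162 (every 0.018), round ridges between. 5 to 7 N push it out of a notch (each box in push adds about 1 N); past a ridge's top the spring pulls it on into the next notch (the push dips; it may jump some mm), unless boxes hold it back. It cannot be lifted.
- plunger (a joint): Height of the backstop's spring plunger (11 mm round black cap, 30 mm behind the felt front), in m: between -0.001 and 0 on top of a ridge of the strip, about -0.004 when dropped fully into a notch.
- backstop: The backstop: grey steel plate upright across the tray, 3 mm thick, 112 mm wide, top edge 132 mm above the table (28 mm above the boxes' tops), with a 3 mm grey felt facing on its front. Rear (-x) side flat and free above its foot (54 mm long, with the plunger housing, all below 50 mm above the table). Origin: felt's front surface, on the middle line, 14 mm above the table. Axes as the tray's.
- push (a point): Point on the rear (-x) surface of the backstop's plate, on its middle line, 118 mm above the table, 14 mm below its top edge: a good height for the fingertips, so that nothing but the tips meets the plate.
- face (a point): Point on the front (+x) surface of the felt facing, on its middle line, 59 mm above the table: it is 6 mm ahead of push.
- divider: Fixed grey sheet-steel cross divider, 78 mm high, clipped across the tray in front of the row (some spare cards stand beyond it). Origin: middle of the lower edge of the flat face that the row closes up against. Its x axis is the tray's, so the boxes stand at its -x side.
- box_slim: Loose rigid box of cards standing on edge in the tray between facing and divider: 30 mm along the tray, 114 mm across it, 90 mm high, 0.13 kg. The three boxes stand in any order, 5 to 20 mm apart and up to 70 mm short of the divider; closed up, they take 108 mm. Origin: centre of its underside; x along the tray, z up.
- box_mid: The same, 36 mm along the tray.
- box_thick: The same, 42 mm along the tray.
- bowl: Loose white ceramic bowl, 110 mm wide, 52 mm high, on the table beside the tray; not to be disturbed. Origin: centre of its underside.
- bottle: Loose amber bottle, 58 mm wide, 105 mm high, on the table beside the tray; not to be disturbed. Origin: centre of its underside.
- notebook: Loose blue hardback notebook lying on the table, 148 x 105 x 18 mm; not to be disturbed. Origin: centre of its underside.
- tin: Loose round aluminium tin, 64 mm wide, 34 mm high, on the table on the robot's side of the tray; not to be disturbed. Origin: centre of its underside.
Not all that is in view belongs to the job. Leave any blue look-alike of the box_thick alone. Leave any red look-alike of the box_mid alone.

How it is judged:
At the end, for the whole second after the job is handed in: The backstop rests with its plunger at least 3 mm down in a notch; face to divider is at most 132 mm (the boxes take 108 mm: at most a notch and 6 mm of play); the three boxes stand in the tray between the two, tilted less than 0.3 rad (value of joint plunger below -0.003 m and x of face in the frame of divider above -0.132 m and velocity of joint travel between -0.005 and 0.005 m/s and angle between each of box_slim, box_mid, box_thick's own z axis and vertical below 0.3 rad and z of each of box_slim, box_mid, box_thick in the frame of divider below 0.015 m and x of each of box_slim, box_mid, box_thick in the frame of divider below 0 m); the robot touches nothing.
It fails at once if the row is squeezed: the backstop presses on a box with more than 30 N (contact force between backstop and box_slim above 30 N or contact force between backstop and box_mid above 30 N or contact force between backstop and box_thick above 30 N).
It fails at once if the backstop is pinched: fingers press on the rear of its plate and the felt on its front at once (contact force between the fingers and backstop_c1 above 1 N and contact force between the fingers and backstop_c0 above 1 N).
It fails at once if the hand presses on a box (more than 2 N) (contact force between any of the fingers, the arm and box_slim above 2 N or contact force between any of the fingers, the arm and box_mid above 2 N or contact force between any of the fingers, the arm and box_thick above 2 N).
It fails at once if a box is lifted out (its underside over 15 mm above the tray's floor) (z of any of box_slim, box_mid, box_thick in the frame of divider above 0.015 m).
It fails at once if a bystander is moved by more than 20 mm (distance of any of bowl, bottle, notebook, tin from where it was at the start of the episode above 0.02 m).
It also fails if it takes over 48 s, if anything falls off the work surface, if the arm or the gripper's body presses on something with over 40 N, if the wrist force passes 120 N, or if a joint passes its speed limit or range.

## Robot

A 7-joint arm with a two-finger parallel gripper is mounted at the origin on the work surface. World frame = base frame: x ahead of the robot, y to its left, z up, the work surface at z = 0. Lengths are in m, angles in rad, forces in N, time in s.
With the tool pointing down it reaches from about 0.35 to 0.9 m from the base axis. Payload 8.1 kg.
Tool frame: the origin (TCP) lies at the very end of the fingers, on their centre line; the grasp point (between the pads) lies 19 mm behind it (arm.grasp_offset is the distance from the TCP to the grasp point, in m); z points along the fingers, y is the direction in which the jaws open and shut (so a half turn about z gives the same grasp; the last joint's range is limited). The gripper opens to 92 mm and grips with 3 to 60 N. Pads are 19 mm wide; open, the fingers measure 130 mm over their backs; the gripper's body (75 mm by 190 mm) begins 47 mm behind the grasp point.
Start: joints at [-1.384, 0.434, 0.025, 1.573, -0.012, 1.134, -0.075], TCP at [0.179, 0.599, 0.227] pointing down, gripper open.
Joint ranges: [-2.62, 2.62], [-0.44, 2.09], [-1.27, 1.32], [0.08, 2.57], [-1.32, 4.46], [0.12, 2], [-2.74, 2.74]. Speed limits (rad/s): [2.22, 2.22, 3.01, 3.01, 3.14, 3.14, 3.14].

## Interface

Orientations are given as a rotation vector (axis times angle).
In Python, from cell import arm, eyes, workorder gives the robot as it stands.
- The arm moves only by the shell command python3 -m inch 'ROWS' [FORCE]. ROWS is JSON, a list that holds one entry, the list of rows, each a list of 5 numbers: the closure, from 0 (fully open) to 1 (shut), then the shift along the tool's x, y, z in mm, then the turn about the tool's z in degrees. A call has 1 to 12 rows; each row shifts and turns the pose as measured when the row begins, along the tool's axes as they then stand; what a row does not reach is not made up. A row lasts 1/10 s, in which the tool goes at most 50 mm and 8.59 degrees, less where a joint would pass 70% of its speed; a pose out of reach is approached as far as the arm can. A call with a gripper value outside its range is refused whole. The fingers move at their own pace and stop on an object; FORCE is the grip in N (left out, the last holds). Time passes only in rows, so rows that do not move let the fingers close. It gives the time, the measured TCP pose, the force and the opening at its end, in the units of the state.
- arm.observe(): the state, without advancing time (a new reading comes with each control period).
- eyes.get_image(name): name is "scene" or "top" or "wrist"; returns a dict with "frame" (384x512x3 uint8, blue, green, red), "intrinsics" (3x3 intrinsics, pixels), "rvec" (rotation vector, rad) and "tvec" (3), from world to camera coordinates, as OpenCV has them; the wrist camera has in their place "T_tool_cam" (4x4, takes a point from camera to tool coordinates, whose origin is the TCP and whose axes are the flange's). Camera axes: x right, y down, z forward; pixel columns grow to the right and rows downward; lengths in m; the calibration is good to about 2 mm. A picture is of the moment at which its call begins: read the wrist's pose just before it. There is no depth.
- workorder.sign_off(): hands the job in, once; it reports no verdict.
The state is a dict: "clock": time; "joints": joint angles; "dq": joint speeds; "joint_efforts": joint torques, N m; "position": TCP position; "ee_rot": TCP orientation; "force": force on the tool from outside, world axes, zero at the start; "ft_torque": the same for the moment, N m; "width": opening from 0.0 (shut) to 1.0 (fully open).
Only numpy, scipy, OpenCV 4.12 (cv2) and the standard library are available. Lean on these libraries where they do the work, as an engineer would, in place of code of your own. Each camera call takes 0.05 s, during which the arm holds its last target.

## Working session

There is one attempt and no reset: what is moved stays moved. The work goes in short steps, Python scripts to look and compute and a shell command to move; the robot and the scene stay as the last step left them, time stands still between calls to the robot, and variables do not carry over. Pictures are saved under pics/ and viewed, and the job is handed in when it is done.

```bash
ls; mkdir -p pics
python3 - <<'E'
from cell import arm,eyes
import cv2
s=arm.observe();print({k:(v if not hasattr(v,'round') else v) for k,v in s.items()})
for n in("scene","top","wrist"):
    d=eyes.get_image(n);cv2.imwrite(f"pics/{n}0.png",d["frame"]);print(n,[d[k].tolist() if hasattr(d[k],'tolist') else d[k] for k in d if k!="frame"])
E
```

```text
pics
{'clock': 0.0, 'joints': array([-1.38358163,  0.43522067,  0.02497091,  1.57407502, -0.01157407,
        1.13401848, -0.0751005 ]), 'dq': array([7.15974699e-05, 2.57678170e-04, 6.69756733e-04, 6.07393605e-04,
       6.95180020e-04, 2.38358529e-03, 1.80968694e-04]), 'joint_efforts': array([-1.17270943e-04, -6.67837214e+01,  9.84888487e-01, -3.14473271e+01,
       -6.05750293e-02,  4.27895319e-02,  1.90894953e-04]), 'position': array([0.1785259 , 0.59843068, 0.22595494]), 'ee_rot': array([-4.53728062e-01, -3.10859051e+00,  2.47523201e-03]), 'force': array([ 0.86871419, -0.06562645,  0.49149147]), 'ft_torque': array([-0.00240787, -0.03205053,  0.01974553]), 'width': 1.0001870674618993}
scene [[[359.29930509151467, 0.0, 263.3450120983711], [0.0, 359.29930509151467, 192.0791107696009], [0.0, 0.0, 1.0]], [1.6560995106036474, 2.1500484840026806, -0.6712117363440078], [0.10904438460151977, -0.37553444962349386, 1.2872078995554346]]
top [[[430.6829789377552, 0.0, 259.8240284776944], [0.0, 430.6829789377552, 189.4679091091284], [0.0, 0.0, 1.0]], [2.1392682572128843, -2.1921848652530485, 0.0968059796062621], [0.04778906680302019, 0.5498541196629284, 1.01433028455527]]
wrist [[[272.45368434306425, 0.0, 256.21510115534994], [0.0, 272.45368434306425, 194.35696133454846], [0.0, 0.0, 1.0]], [[-0.00033341117154207, -0.9614058108357845, -0.2751340686432266, 0.07291266393875045], [0.9999998969585514, -0.00023577718520838176, -0.0003879329876941093, 0.0003727029660649528], [0.0003080906923244647, -0.2751341696342059, 0.9614057903818856, -0.15646669405316824], [0.0, 0.0, 0.0, 1.0]]]
```

View pics/scene0.png

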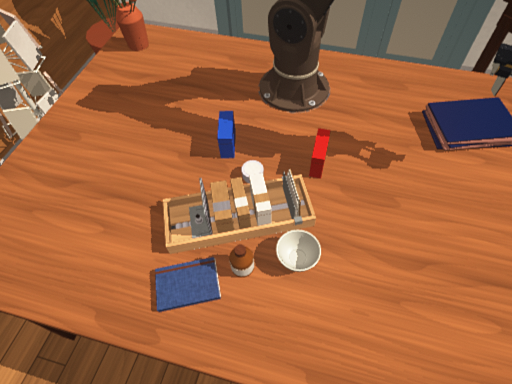

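View pics/top0.png

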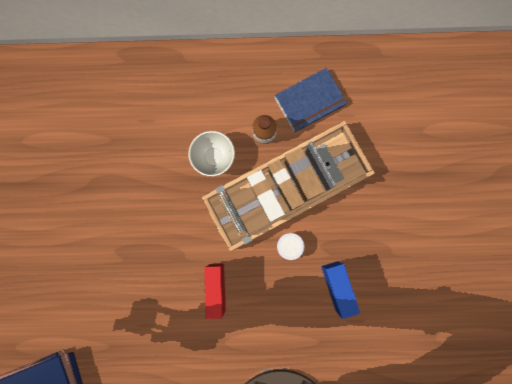

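View pics/wrist0.png

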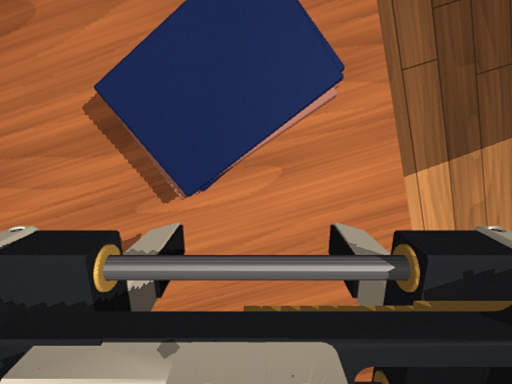

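The top view shows the tray from its backstop end (325,160) to the divider end (233,215). Between them are three brown and white boxes. The loose blue (340,290) and red (214,292) boxes on the table are look-alikes. I'll enlarge the tray next.

Run:
```python
import cv2
a=cv2.imread("pics/top0.png");cv2.imwrite("pics/top0c.png",cv2.resize(a[110:260,190:390],None,fx=4,fy=4,interpolation=cv2.INTER_CUBIC))
a=cv2.imread("pics/scene0.png");cv2.imwrite("pics/scene0c.png",cv2.resize(a[150:260,150:330],None,fx=4.4,fy=4.4,interpolation=cv2.INTER_CUBIC))
```

```text
(no output)
```

View pics/top0c.png

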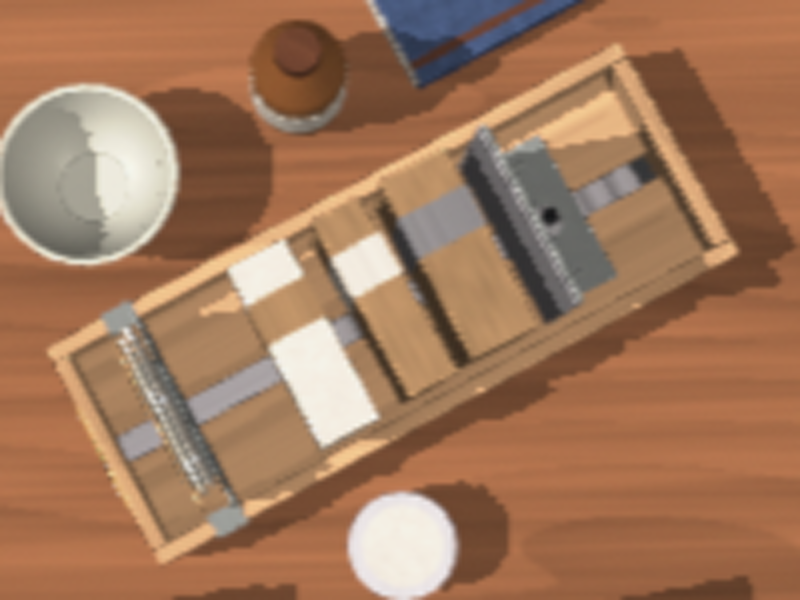

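View pics/scene0c.png

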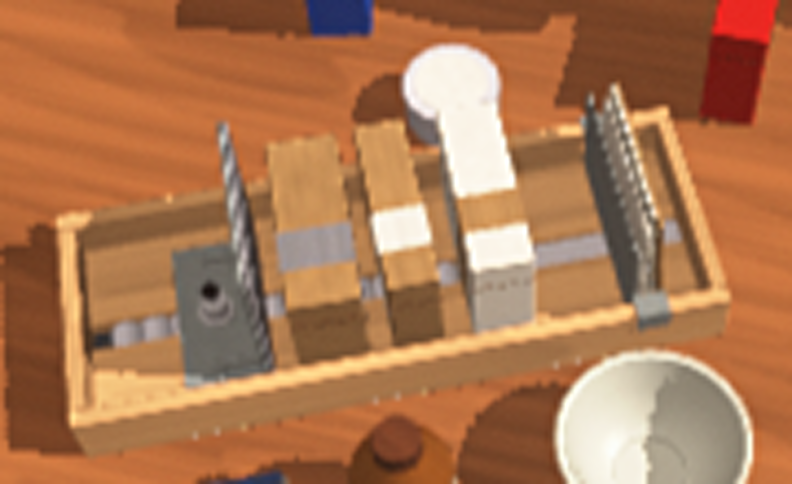

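```bash
cat > h.py <<'E'
import numpy as np,cv2
from scipy.optimize import least_squares
from scipy.spatial.transform import Rotation as R
C={'top':(np.array([[430.683,0,259.824],[0,430.683,189.468],[0,0,1]]),np.array([2.1392682572128843,-2.1921848652530485,0.0968059796062621]),np.array([0.04778906680302019,0.5498541196629284,1.01433028455527])),
'scene':(np.array([[359.2993,0,263.345],[0,359.2993,192.079],[0,0,1]]),np.array([1.6560995106036474,2.1500484840026806,-0.6712117363440078]),np.array([0.10904438460151977,-0.37553444962349386,1.2872078995554346]))}
def proj(n,P):
    K,r,t=C[n];return cv2.projectPoints(np.atleast_2d(P).astype(float),r,t,K,None)[0][:,0]
def ray(n,uv,z):
    K,r,t=C[n];Rm=R.from_rotvec(r).as_matrix();c=-Rm.T@t
    d=Rm.T@np.linalg.inv(K)@np.array([uv[0],uv[1],1.]);return c+d*(z-c[2])/d[2]
def tc(u,v):return (np.array([u,v])+.5)/4-.5+[190,110]
def sc(u,v):return (np.array([u,v])+.5)/4.4-.5+[150,150]
E
cat > fit.py <<'E'
from h import *
obs=[('top',tc(52,352),(.195,-.073) ),('top',tc(160,560),(.195,.073)),('top',tc(735,248),(-.195,.073)),('top',tc(617,47),(-.195,-.073)),
('scene',sc(58,216),(-.195,0)),]
# decide handedness: x toward divider, z up -> y left of x
top=[ray('top',o[1],.045) for o in obs[:4]]
for p in top: print(p.round(4))
x=((top[0]+top[1])-(top[2]+top[3]));yaw=np.arctan2(x[1],x[0])
yl=np.array([-np.sin(yaw),np.cos(yaw),0])
loc=np.array([[.195,s*.073] for s in (np.sign((top[0]-top[1])@yl),-np.sign((top[0]-top[1])@yl))]+[[-.195,s*.073] for s in (np.sign((top[2]-top[3])@yl),-np.sign((top[2]-top[3])@yl))])
sp=[sc(58,214),sc(670,108),sc(730,292),sc(78,428)]
def W(p,l,z):
    c,s=np.cos(p[2]),np.sin(p[2]);l=np.atleast_2d(l);return np.c_[p[0]+c*l[:,0]-s*l[:,1],p[1]+s*l[:,0]+c*l[:,1],np.full(len(l),z)]
tp=np.array([o[1] for o in obs[:4]])
sl=np.array([[-.195,loc[2][1]],[.195,loc[1][1]],[.195,loc[0][1]],[-.195,loc[3][1]]])
for use in ((1,0),(0,1),(1,1)):
    f=lambda p:np.r_[use[0]*(proj('top',W(p,loc,.045))-tp).ravel(),use[1]*(proj('scene',W(p,sl,.045))-np.array(sp)).ravel()]
    r=least_squares(f,[top[0][0],top[0][1],yaw]);print(use,r.x.round(4),np.degrees(r.x[2]).round(2),r.fun.round(1))
p=r.x
def L(n,uv,z):
    w=ray(n,uv,z)[:2]-p[:2];c,s=np.cos(p[2]),np.sin(p[2]);return np.array([c*w[0]+s*w[1],-s*w[0]+c*w[1]]).round(4)
print('plate top top', L('top',tc(482,128),.132),L('top',tc(578,302),.132))
print('plate top scene', L('scene',sc(222,125),.132),L('scene',sc(268,370),.05))
print('clips top',L('top',tc(120,318),.045),L('top',tc(228,521),.045))
print('div top scene',L('scene',sc(590,97),.078),L('scene',sc(632,300),.05))
print('foot rear', L('top',tc(545,137),.02),L('top',tc(615,275),.02))
E
python3 fit.py
```

```text
[0.533  0.1706 0.045 ]
[0.409  0.1085 0.045 ]
[ 0.585  -0.2371  0.045 ]
[ 0.709  -0.1723  0.045 ]
(1, 0) [ 0.5591 -0.0326  2.0434] 117.08 [-1.5 -0.9  0.3  1.6  1.   0.9  0.2 -1.6 -0.   0.  -0.  -0.   0.   0.
 -0.  -0. ]
(0, 1) [ 0.5581 -0.0311  2.0474] 117.31 [-0.  -0.  -0.   0.   0.   0.  -0.  -0.   0.   0.4 -0.2 -1.2  1.3  0.6
 -1.1 -0.3]
(1, 1) [ 0.5587 -0.032   2.0447] 117.15 [-1.8 -0.6  0.1  1.8  0.7  0.9 -0.1 -1.5 -0.3  0.3 -0.4 -1.   1.   1.
 -1.6 -0.3]
plate top top [-0.0809 -0.0535] [-0.0798  0.0553]
plate top scene [-0.0809  0.0527] [-0.0809 -0.0642]
clips top [ 0.1469 -0.0682] [0.1474 0.0682]
div top scene [0.1404 0.0653] [ 0.1344 -0.065 ]
foot rear [-0.1341 -0.0452] [-0.1295  0.0496]
```

```bash
cat > rel.py <<'E'
import sys;from h import *
from cell import arm
P=np.array([.5587,-.0320]);Y=2.0447
def tgt(lx,ly,z):
    c,s=np.cos(Y),np.sin(Y);return np.array([P[0]+c*lx-s*ly,P[1]+s*lx+c*ly,z])
def rep():
    s=arm.observe();Rm=R.from_rotvec(s['ee_rot']).as_matrix();a=np.arctan2(Rm[1,0],Rm[0,0])
    c,sn=np.cos(Y),np.sin(Y);w=s['position'][:2]-P;f=s['force']
    print('t',round(s['clock'],2),'q',s['joints'].round(2),'local',np.round([c*w[0]+sn*w[1],-sn*w[0]+c*w[1],s['position'][2]],4),'toolx deg',np.degrees(a).round(2),'tilt',np.round(Rm[2],3),'F local',np.round([c*f[0]+sn*f[1],-sn*f[0]+c*f[1],f[2]],2),'w',round(s['width'],3))
    return s,Rm
if __name__=="__main__":
    s,Rm=rep()
    if len(sys.argv)>3:
        t=tgt(*map(float,sys.argv[1:4]));d=Rm.T@(t-s['position'])*1000;a=np.arctan2(Rm[1,0],Rm[0,0])
        print('tool shift mm',d.round(1),'turn about tool z deg',np.degrees(-((Y-a+np.pi)%(2*np.pi)-np.pi)).round(2))
E
python3 rel.py -0.125 0 0.2
```

```text
t 0.15 q [-1.38  0.44  0.02  1.57 -0.01  1.13 -0.08] local [0.7345 0.0505 0.2261] toolx deg 163.39 tilt [-0.    -0.001 -1.   ] F local [-0.22 -0.02 -0.75] w 0.998
tool shift mm [-631.  -585.8   26.9] turn about tool z deg 46.24
```

```bash
python3 -m inch '[[[1,0,0,0,7.7],[1,0,0,0,7.7],[1,0,0,0,7.7],[1,0,0,0,7.7],[1,0,0,0,7.7],[1,0,0,0,7.7]]]' 20; python3 rel.py -0.125 0 0.2
```

```text
clock: 0.75
position: [0.1784, 0.5971, 0.224]
ee_rot: [1.675, 2.656, -0.008]
force: [0.4, -0.9, -0.2]
width: 0.526
t 0.75 q [-1.51  0.44  0.21  1.59 -0.1   1.13 -0.83] local [0.7333 0.0513 0.224 ] toolx deg 115.52 tilt [-0.004 -0.004 -1.   ] F local [-0.95  0.06 -0.22] w 0.526
tool shift mm [-856.4   75.7   27.3] turn about tool z deg -1.63
```

```bash
python3 -m inch '[[[1,-46,4,0,-1.6],[1,-46,4,0,0],[1,-46,4,0,0],[1,-46,4,0,0],[1,-46,4,0,0],[1,-46,4,0,0],[1,-46,4,0,0],[1,-46,4,0,0],[1,-46,4,0,0],[1,-46,4,0,0]]]'; python3 rel.py -0.125 0 0.2
```

```text
clock: 1.75
position: [0.4237, 0.196, 0.2227]
ee_rot: [-1.627, -2.686, 0.009]
force: [0.8, 0.5, -0.1]
width: 0.005
t 1.75 q [-0.9   0.18  0.42  1.97 -0.08  1.01  0.03] local [0.2644 0.0161 0.2227] toolx deg 117.59 tilt [-0.002 -0.006 -1.   ] F local [ 0.05 -0.89 -0.08] w 0.005
tool shift mm [-389.5   13.3   23.5] turn about tool z deg 0.43
```

```bash
python3 -m inch '[[[1,-46,2,0,0],[1,-46,2,0,0],[1,-46,2,0,0],[1,-46,2,0,0],[1,-46,2,0,0],[1,-46,2,0,0],[1,-40,2,0,0],[1,-40,0,0,0],[1,0,0,0,0]]]'; python3 rel.py -0.125 0 0.2
```

```text
clock: 2.65
position: [0.607, -0.1338, 0.2228]
ee_rot: [1.634, 2.682, -0.012]
force: [-0.6, -0.1, 0.4]
width: 0.004
t 2.65 q [-0.25  0.47  0.56  1.62 -0.26  1.13  0.85] local [-0.1126  0.0035  0.2228] toolx deg 117.31 tilt [-0.005 -0.006 -1.   ] F local [0.15 0.56 0.42] w 0.004
tool shift mm [-12.3   3.6  22.8] turn about tool z deg 0.16
```

Run:
```python
from cell import eyes
import cv2
cv2.imwrite("pics/w1.png",eyes.get_image("wrist")["frame"]);cv2.imwrite("pics/s1.png",cv2.resize(eyes.get_image("scene")["frame"][130:270,130:340],None,fx=3.5,fy=3.5))
```

```text
(no output)
```

View pics/w1.png

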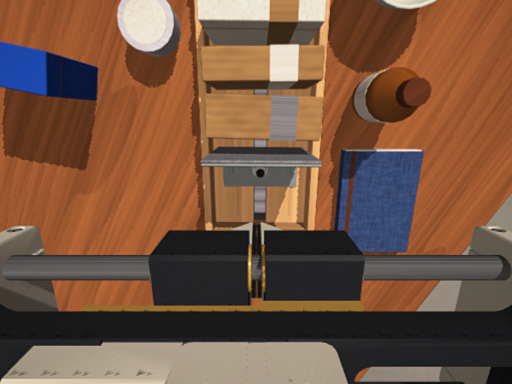

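View pics/s1.png

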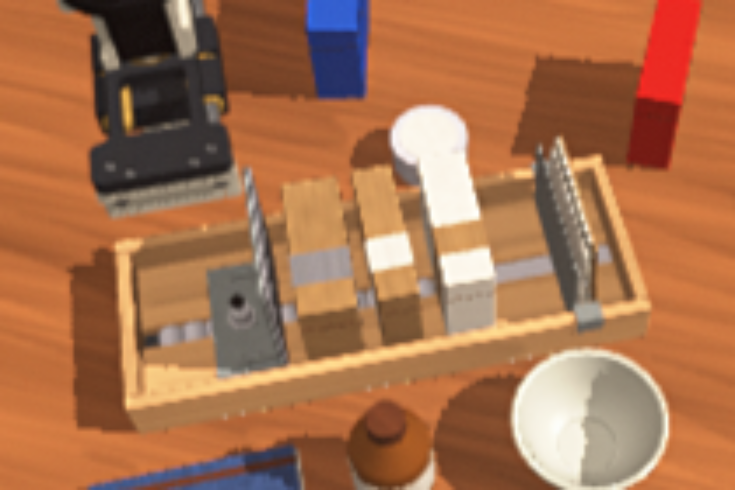

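The wrist view shows the closed fingers (257,240) behind the backstop plate (row 158, centred on column 261). The boxes are at rows 118, 64 and 12, and nothing is under the fingers. I'll descend behind the plate.

```bash
python3 -m inch '[[[1,-10,2,20,0],[1,0,1,25,0],[1,0,0,25,0],[1,0,0,25,0],[1,0,0,14,0],[1,0,0,0,0]]]'; python3 rel.py -0.1 0 0.113
```

```text
clock: 3.35
position: [0.6124, -0.1245, 0.1102]
ee_rot: [-1.609, -2.692, -0.001]
force: [0.1, 0.2, 0.2]
width: 0.007
t 3.35 q [-0.21  0.58  0.49  1.73 -0.34  0.92  0.92] local [-0.1068 -0.0056  0.1102] toolx deg 118.25 tilt [ 0.005 -0.002 -1.   ] F local [ 0.08 -0.18  0.23] w 0.007
tool shift mm [ 7.  -5.5 -2.7] turn about tool z deg 1.1
```

Run:
```python
from cell import eyes
import cv2
cv2.imwrite("pics/w2.png",eyes.get_image("wrist")["frame"]);cv2.imwrite("pics/s2.png",cv2.resize(eyes.get_image("scene")["frame"][130:270,130:340],None,fx=3.5,fy=3.5))
```

```text
(no output)
```

View pics/w2.png

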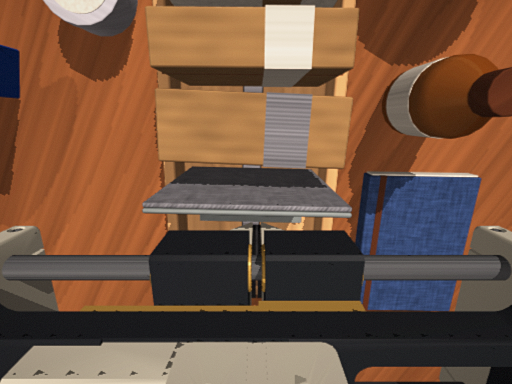

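View pics/s2.png

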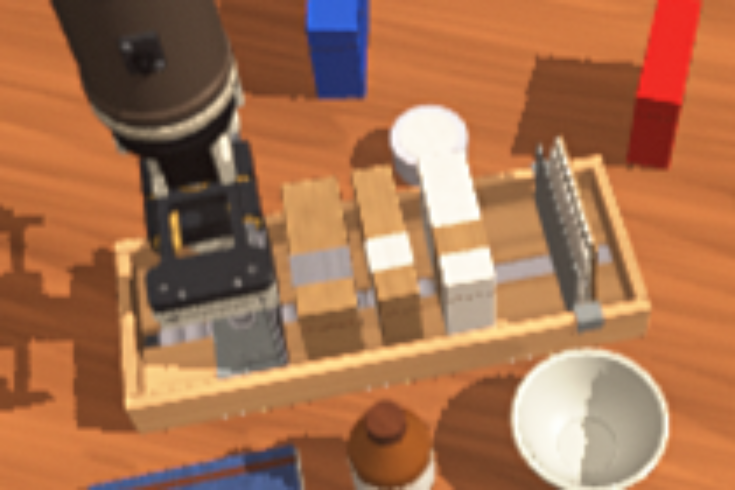

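The fingertips are behind the plate, which spans row 210, columns 143–351, and they sit about 5 mm to one side of its middle. I'll correct that and make contact.

```bash
python3 -m inch '[[[1,0,-5,0,1],[1,2,0,0,0],[1,2,0,-2,0],[1,2,0,0,0]]]'; python3 rel.py -0.09 0 0.112;  python3 -m inch '[[[1,2,0,0,0],[1,2,0,0,0]]]'; python3 rel.py -0.09 0 0.112
```

```text
clock: 3.85
position: [0.6082, -0.1229, 0.1186]
ee_rot: [1.637, 2.678, 0.007]
force: [-0.2, 0.4, -0.0]
width: 0.002
t 3.85 q [-0.22  0.56  0.5   1.74 -0.34  0.92  0.89] local [-0.1035 -0.0025  0.1186] toolx deg 117.11 tilt [-0.     0.005 -1.   ] F local [ 0.42  0.04 -0.05] w 0.002
tool shift mm [13.5 -2.6  6.6] turn about tool z deg -0.04
clock: 4.05
position: [0.6066, -0.119, 0.1193]
ee_rot: [1.637, 2.677, 0.008]
force: [-0.8, -0.8, 0.1]
width: -0.0
t 4.05 q [-0.23  0.56  0.51  1.75 -0.33  0.91  0.89] local [-0.0993 -0.0029  0.1193] toolx deg 117.12 tilt [-0.001  0.006 -1.   ] F local [-0.3   1.09  0.09] w -0.0
tool shift mm [ 9.3 -3.   7.3] turn about tool z deg -0.04
```

```bash
python3 -m inch '[[[1,2,-3,5,0],[1,2,0,0,0],[1,2,0,0,0]]]'; python3 rel.py -0.09 0 0.112;  python3 -m inch '[[[1,2,0,0,0],[1,2,0,0,0]]]'; python3 rel.py -0.09 0 0.112
```

```text
clock: 4.35
position: [0.6007, -0.1147, 0.1137]
ee_rot: [1.637, 2.677, 0.008]
force: [1.2, -1.2, 0.6]
width: -0.002
t 4.35 q [-0.24  0.56  0.5   1.77 -0.34  0.9   0.89] local [-0.0927  0.0004  0.1137] toolx deg 117.12 tilt [-0.001  0.006 -1.   ] F local [-1.65 -0.49  0.56] w -0.002
tool shift mm [2.7 0.4 1.7] turn about tool z deg -0.03
clock: 4.55
position: [0.5987, -0.1111, 0.1135]
ee_rot: [1.637, 2.677, 0.007]
force: [2.7, -4.4, -3.2]
width: 0.004
t 4.55 q [-0.25  0.55  0.5   1.78 -0.33  0.89  0.88] local [-0.0887  0.0005  0.1135] toolx deg 117.11 tilt [-0.001  0.006 -1.   ] F local [-5.13 -0.41 -3.16] w 0.004
tool shift mm [-1.3  0.5  1.5] turn about tool z deg -0.05
```

```bash
for i in 1 2 3 4 5 6 7 8; do python3 -m inch '[[[1,2,0,0,0]]]' >/dev/null; python3 rel.py | sed 's/q.*local/local/'; done
```

```text
t 4.65 local [-8.27 -1.54 -5.24] w 0.005
t 4.75 local [-6.12 -0.94 -3.97] w 0.006
t 4.85 local [-6.68 -1.18 -5.25] w 0.001
t 4.95 local [-6.69 -1.32 -3.89] w 0.002
t 5.05 local [-5.45 -0.68 -4.03] w 0.003
t 5.15 local [-5.73 -0.48 -4.48] w 0.004
t 5.25 local [-4.64 -1.21 -4.09] w 0.004
t 5.35 local [-4.74 -0.95 -3.35] w 0.004
```

```bash
python3 rel.py -0.07 0 0.113; python3 -m inch '[[[1,2,0,0,0],[1,2,0,0,0]]]' |grep -E 'pos|force'; python3 rel.py -0.07 0 0.113;python3 -m inch '[[[1,2,0,0,0],[1,2,0,0,0]]]'|grep -E 'pos|force'; python3 rel.py -0.07 0 0.113
```

```text
t 5.35 q [-0.27  0.54  0.52  1.8  -0.32  0.86  0.86] local [-0.086   0.0007  0.1144] toolx deg 116.64 tilt [-0.024  0.011 -1.   ] F local [-4.74 -0.95 -3.35] w 0.004
tool shift mm [16.1  0.6  1. ] turn about tool z deg -0.51
position: [0.5967, -0.1077, 0.1146]
force: [2.8, -3.4, -4.0]
t 5.55 q [-0.28  0.54  0.52  1.8  -0.32  0.86  0.85] local [-0.0847  0.0007  0.1146] toolx deg 116.55 tilt [-0.029  0.012 -1.   ] F local [-4.29 -0.95 -3.96] w 0.004
tool shift mm [14.7  0.5  1.2] turn about tool z deg -0.6
position: [0.5953, -0.1049, 0.1146]
force: [2.9, -3.5, -1.0]
t 5.75 q [-0.28  0.54  0.52  1.81 -0.32  0.85  0.84] local [-0.0816  0.0007  0.1146] toolx deg 116.5 tilt [-0.03   0.012 -0.999] F local [-4.43 -1.02 -0.97] w 0.004
tool shift mm [11.6  0.6  1.2] turn about tool z deg -0.65
```

```bash
python3 -m inch '[[[1,4,0,0,0],[1,4,0,0,0]]]' >/dev/null; python3 rel.py -0.07 0 0.113;python3 -m inch '[[[1,4,0,0,0]]]'>/dev/null; python3 rel.py -0.07 0 0.113;python3 -m inch '[[[1,4,0,0,0]]]'>/dev/null; python3 rel.py -0.07 0 0.113
```

```text
t 5.95 q [-0.3   0.53  0.52  1.82 -0.32  0.85  0.83] local [-0.0728  0.0007  0.1145] toolx deg 116.49 tilt [-0.03   0.012 -0.999] F local [ 0.54  0.31 -0.15] w 0.008
tool shift mm [2.9 0.6 1.4] turn about tool z deg -0.66
t 6.05 q [-0.31  0.52  0.52  1.83 -0.32  0.84  0.82] local [-0.0692  0.0007  0.1146] toolx deg 116.49 tilt [-0.031  0.013 -0.999] F local [-7.98 -0.58 -5.14] w 0.005
tool shift mm [-0.8  0.7  1.6] turn about tool z deg -0.67
t 6.15 q [-0.31  0.52  0.52  1.84 -0.31  0.84  0.82] local [-0.0657  0.0007  0.1146] toolx deg 116.47 tilt [-0.032  0.013 -0.999] F local [-6.35 -0.   -3.34] w 0.006
tool shift mm [-4.3  0.7  1.7] turn about tool z deg -0.69
```

```bash
python3 -m inch '[[[1,4,0,0,0],[1,4,0,0,0]]]' >/dev/null; python3 rel.py -0.038 0 0.113;python3 -m inch '[[[1,4,0,0,0]]]'>/dev/null; python3 rel.py -0.038 0 0.113;python3 -m inch '[[[1,4,0,0,0]]]'>/dev/null; python3 rel.py -0.038 0 0.113;python3 -m inch '[[[1,4,0,0,0]]]'>/dev/null; python3 rel.py -0.038 0 0.113
```

```text
t 6.35 q [-0.33  0.51  0.52  1.85 -0.31  0.83  0.8 ] local [-0.0574  0.0006  0.1145] toolx deg 116.46 tilt [-0.033  0.013 -0.999] F local [-2.27  0.02  0.67] w 0.008
tool shift mm [19.4  0.3  0.9] turn about tool z deg -0.69
t 6.45 q [-0.34  0.51  0.52  1.85 -0.31  0.83  0.8 ] local [-0.0529  0.0005  0.1145] toolx deg 116.47 tilt [-0.033  0.013 -0.999] F local [-9.14  1.04  1.35] w 0.008
tool shift mm [14.9  0.3  1. ] turn about tool z deg -0.68
t 6.55 q [-0.35  0.51  0.53  1.86 -0.31  0.83  0.79] local [-0.0497  0.0005  0.1145] toolx deg 116.45 tilt [-0.035  0.014 -0.999] F local [-6.96  0.33 -1.76] w 0.005
tool shift mm [11.7  0.4  1.1] turn about tool z deg -0.7
t 6.65 q [-0.35  0.5   0.53  1.87 -0.31  0.82  0.78] local [-0.046   0.0006  0.1145] toolx deg 116.43 tilt [-0.036  0.014 -0.999] F local [-5.96 -0.24 -2.03] w 0.006
tool shift mm [8.1 0.4 1.3] turn about tool z deg -0.72
```

```bash
python3 -m inch '[[[1,4,0,1,0],[1,4,0,0,0]]]' >/dev/null; python3 rel.py -0.02 0 0.113;python3 -m inch '[[[1,4,0,0,0]]]'>/dev/null; python3 rel.py -0.02 0 0.113;python3 -m inch '[[[1,4,0,0,0]]]'>/dev/null; python3 rel.py -0.02 0 0.113;python3 -m inch '[[[1,4,0,0,0]]]'>/dev/null; python3 rel.py -0.02 0 0.113;python3 - <<'E'
from cell import eyes
import cv2
cv2.imwrite("pics/w3.png",eyes.get_image("wrist")["frame"])
E
```

```text
t 6.85 q [-0.37  0.5   0.53  1.88 -0.3   0.81  0.77] local [-0.0384  0.0003  0.1139] toolx deg 116.4 tilt [-0.037  0.015 -0.999] F local [-2.02  0.46 -0.1 ] w 0.005
tool shift mm [18.4  0.1  0.2] turn about tool z deg -0.76
t 6.95 q [-0.38  0.49  0.53  1.88 -0.3   0.81  0.76] local [-0.0344  0.0003  0.1139] toolx deg 116.41 tilt [-0.038  0.015 -0.999] F local [-9.91  0.97 -1.68] w 0.004
tool shift mm [14.4  0.1  0.4] turn about tool z deg -0.75
t 7.05 q [-0.39  0.49  0.53  1.89 -0.3   0.81  0.76] local [-0.0312  0.0003  0.1139] toolx deg 116.37 tilt [-0.04   0.016 -0.999] F local [-7.38 -0.31 -1.65] w 0.002
tool shift mm [11.3  0.1  0.5] turn about tool z deg -0.78
t 7.15 q [-0.39  0.49  0.53  1.9  -0.3   0.8   0.75] local [-0.0277  0.0002  0.1139] toolx deg 116.35 tilt [-0.041  0.016 -0.999] F local [-4.39  0.35  0.48] w 0.0
tool shift mm [7.7 0.1 0.6] turn about tool z deg -0.81
```

View pics/w3.png

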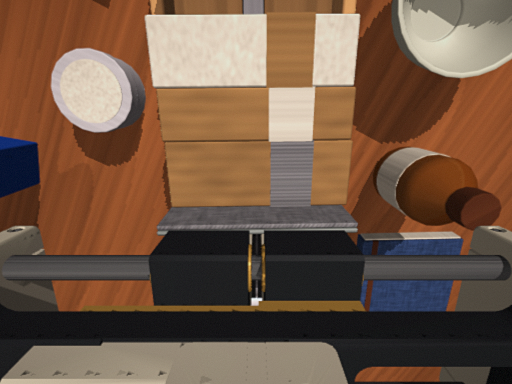

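The row is now closed up on the felt (boxes at rows 175, 115 and 50), with free tray still ahead of it. I'll continue to notch 4.

```bash
python3 -m inch '[[[1,4,0,0.5,0]]]' >/dev/null; python3 rel.py -0.02 0 0.113;python3 -m inch '[[[1,4,0,0,0]]]'>/dev/null; python3 rel.py -0.002 0 0.113;python3 - <<'E'
from cell import eyes
import cv2
cv2.imwrite("pics/t4.png",cv2.resize(eyes.get_image("top")["frame"][110:260,190:390],None,fx=4,fy=4,interpolation=cv2.INTER_CUBIC));cv2.imwrite("pics/s4.png",cv2.resize(eyes.get_image("scene")["frame"][150:260,150:330],None,fx=4.4,fy=4.4,interpolation=cv2.INTER_CUBIC))
E
```

```text
t 7.3 q [-0.4   0.49  0.53  1.9  -0.3   0.8   0.74] local [-2.300e-02  1.000e-04  1.135e-01] toolx deg 116.36 tilt [-0.041  0.016 -0.999] F local [-3.62  0.49  2.17] w 0.005
tool shift mm [3.  0.  0.4] turn about tool z deg -0.79
t 7.4 q [-0.41  0.48  0.53  1.91 -0.3   0.8   0.73] local [-0.018   0.      0.1132] toolx deg 116.37 tilt [-0.04   0.016 -0.999] F local [-0.13 -0.44  0.85] w 0.006
tool shift mm [16.  -0.2 -0.5] turn about tool z deg -0.78
```

View pics/t4.png

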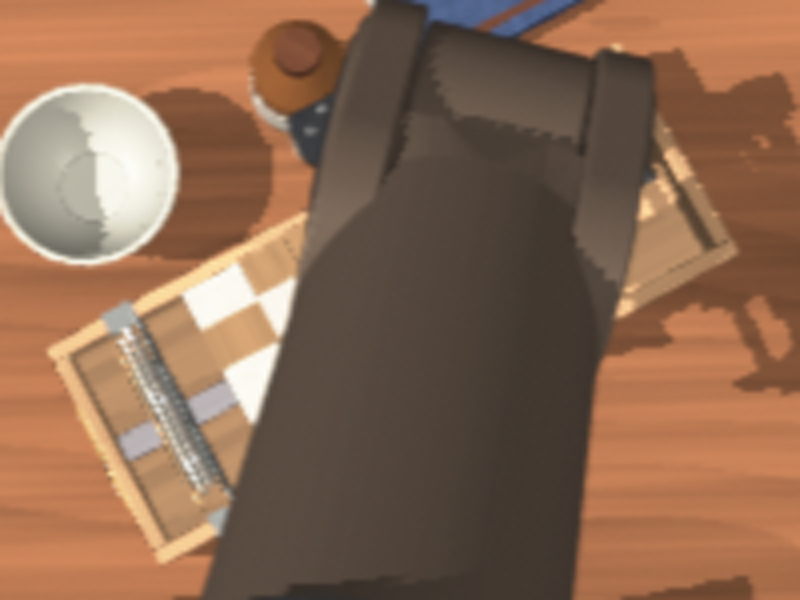

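View pics/s4.png

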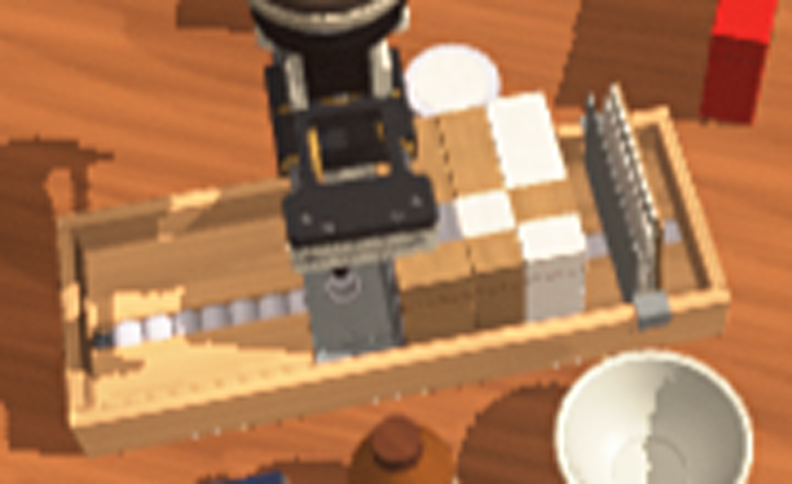

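```bash
cat >> fit.py <<'E'
print('--')
print('box front', L('scene',sc(549,93),.104),L('scene',sc(584,242),.104),L('top',tc(184,296),.104))
print('box bottom front at wall', L('scene',sc(583,306),.045))
print('div', L('scene',sc(588,97),.078),L('scene',sc(630,300),.045),'top upper edge',L('top',tc(120,333),.078),L('top',tc(203,490),.078))
E
python3 fit.py|sed -n '/--/,$p'
python3 - <<'E'
import cv2
from cell import eyes
a=eyes.get_image("scene")["frame"];cv2.imwrite("pics/s4b.png",cv2.resize(a[160:230,250:325],None,fx=8,fy=8,interpolation=cv2.INTER_CUBIC))
a=eyes.get_image("top")["frame"];cv2.imwrite("pics/t4b.png",cv2.resize(a[170:250,195:275],None,fx=7,fy=7,interpolation=cv2.INTER_CUBIC))
E
```

```text
--
box front [0.1116 0.0546] [ 0.1069 -0.0523] [ 0.1069 -0.0538]
box bottom front at wall [ 0.1062 -0.0599]
div [0.1391 0.0655] [ 0.1342 -0.062 ] top upper edge [ 0.1495 -0.056 ] [0.1501 0.0461]
```

View pics/s4b.png

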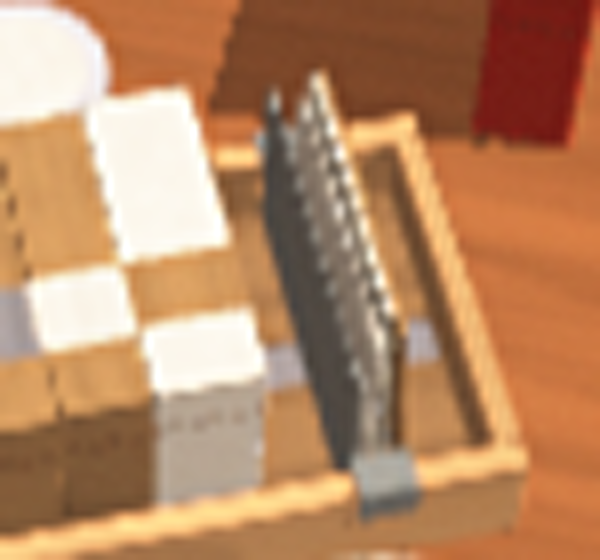

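View pics/t4b.png

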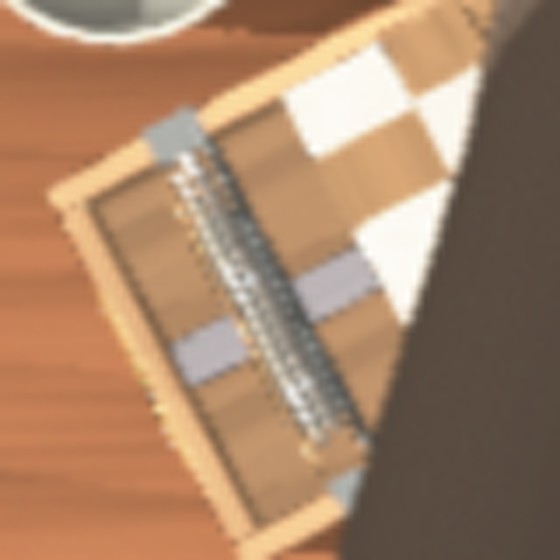

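```bash
cat >> fit.py <<'E'
print('==')
s8=lambda u,v:(np.array([u,v])+.5)/8-.5+[250,160]
t7=lambda u,v:(np.array([u,v])+.5)/7-.5+[195,170]
print('bottom scene',L('scene',s8(299,350),.014),L('scene',s8(308,385),.014))
print('bottom top',L('top',t7(301,287),.014),L('top',t7(314,322),.014))
print('clip rear',L('scene',s8(353,468),.047),L('top',t7(192,111),.047), 'clip front',L('scene',s8(415,463),.047),L('top',t7(147,135),.047))
print('box front',L('scene',s8(188,90),.104),L('scene',s8(232,245),.104),L('scene',s8(264,380),.104),L('top',t7(284,98),.104),L('top',t7(318,157),.104),L('top',t7(357,235),.104),L('top',t7(404,322),.104))
E
python3 fit.py|sed -n '/==/,$p'
```

```text
==
bottom scene [0.1363 0.0031] [ 0.1358 -0.0113]
bottom top [ 0.1345 -0.005 ] [0.1362 0.0079]
clip rear [ 0.1359 -0.0644] [ 0.1377 -0.073 ] clip front [ 0.156 -0.067] [ 0.155  -0.0731]
box front [0.1081 0.0552] [ 0.1079 -0.0082] [ 0.1058 -0.0593] [ 0.1078 -0.0544] [ 0.1072 -0.0324] [ 0.1081 -0.0045] [0.1081 0.0271]
```

The row front is at about x=0.107 in the tray frame and the divider at about 0.136, so notch 5 should leave roughly 10–14 mm of play and notch 6 would be impossible. One more notch, carefully.

```bash
python3 -m inch '[[[1,3,0,0,0]]]' >/dev/null; python3 rel.py -0.002 0 0.113;python3 -m inch '[[[1,3,0,0,0]]]'>/dev/null; python3 rel.py -0.002 0 0.113;python3 -m inch '[[[1,3,0,0,0]]]'>/dev/null; python3 rel.py -0.002 0 0.113
```

```text
t 7.7 q [-0.42  0.48  0.53  1.91 -0.3   0.79  0.73] local [-1.64e-02  1.00e-04  1.13e-01] toolx deg 116.36 tilt [-0.042  0.016 -0.999] F local [-1.184e+01 -1.000e-02 -1.400e+00] w 0.01
tool shift mm [14.3 -0.1 -0.6] turn about tool z deg -0.79
t 7.8 q [-0.42  0.48  0.54  1.91 -0.29  0.79  0.72] local [-0.015   0.      0.1131] toolx deg 116.3 tilt [-0.044  0.017 -0.999] F local [-7.52  0.2  -1.23] w 0.007
tool shift mm [13.  -0.1 -0.4] turn about tool z deg -0.85
t 7.9 q [-0.43  0.48  0.54  1.92 -0.29  0.79  0.72] local [-1.370e-02  1.000e-04  1.132e-01] toolx deg 116.23 tilt [-0.047  0.018 -0.999] F local [-6.43 -0.13 -1.56] w 0.004
tool shift mm [11.7 -0.1 -0.4] turn about tool z deg -0.93
```

```bash
python3 -m inch '[[[1,3,0,0,0]]]' >/dev/null; python3 rel.py -0.002 0 0.113;python3 -m inch '[[[1,3,0,0,0]]]'>/dev/null; python3 rel.py -0.002 0 0.113;python3 -m inch '[[[1,3,0,0,0]]]'>/dev/null; python3 rel.py -0.002 0 0.113
```

```text
t 8.0 q [-0.43  0.48  0.54  1.92 -0.29  0.78  0.71] local [-1.220e-02  1.000e-04  1.131e-01] toolx deg 116.16 tilt [-0.049  0.018 -0.999] F local [-6.31 -0.55 -0.79] w 0.005
tool shift mm [10.2 -0.1 -0.4] turn about tool z deg -0.99
t 8.1 q [-0.44  0.48  0.54  1.92 -0.29  0.78  0.71] local [-0.0105  0.      0.1132] toolx deg 116.1 tilt [-0.051  0.019 -0.999] F local [-4.81 -0.15 -0.82] w 0.001
tool shift mm [ 8.5 -0.1 -0.3] turn about tool z deg -1.05
t 8.2 q [-0.44  0.47  0.54  1.93 -0.29  0.78  0.7 ] local [-0.0086 -0.      0.1132] toolx deg 116.05 tilt [-0.052  0.019 -0.998] F local [-4.17  0.31  1.12] w 0.006
tool shift mm [ 6.5 -0.1 -0.2] turn about tool z deg -1.11
```

```bash
python3 -m inch '[[[1,3,0,0,0]]]' >/dev/null; python3 rel.py -0.002 0 0.113;python3 -m inch '[[[1,3,0,0,0]]]'>/dev/null; python3 rel.py -0.002 0 0.113
```

```text
t 8.3 q [-0.45  0.47  0.54  1.93 -0.29  0.78  0.7 ] local [-0.0061 -0.      0.1131] toolx deg 116.01 tilt [-0.053  0.02  -0.998] F local [-2.6   0.44  1.55] w 0.004
tool shift mm [ 4.1 -0.1 -0.1] turn about tool z deg -1.15
t 8.4 q [-0.46  0.47  0.54  1.93 -0.29  0.77  0.69] local [-0.0031 -0.      0.113 ] toolx deg 115.99 tilt [-0.053  0.02  -0.998] F local [-1.9   0.37  2.31] w 0.004
tool shift mm [ 1.1 -0.  -0. ] turn about tool z deg -1.16
```

```bash
python3 -m inch '[[[1,2,0,0,0]]]' >/dev/null; python3 rel.py -0.002 0 0.113;python3 -m inch '[[[1,0,0,0,0],[1,0,0,0,0]]]'>/dev/null; python3 rel.py -0.002 0 0.113
```

```text
t 8.5 q [-0.46  0.47  0.54  1.94 -0.29  0.77  0.69] local [-2.000e-04 -1.000e-04  1.128e-01] toolx deg 116.01 tilt [-0.052  0.019 -0.998] F local [-1.    0.73  0.72] w 0.006
tool shift mm [-1.8 -0.  -0.1] turn about tool z deg -1.15
t 8.7 q [-0.46  0.47  0.54  1.94 -0.29  0.77  0.69] local [ 2.000e-04 -1.000e-04  1.128e-01] toolx deg 116.05 tilt [-0.052  0.019 -0.998] F local [-2.92 -0.16  1.26] w 0.006
tool shift mm [-2.2 -0.  -0.1] turn about tool z deg -1.1
```

```bash
python3 -m inch '[[[1,-6,0,0,0],[1,-12,0,0,0],[1,-15,0,0,0],[1,-5,0,-15,0],[1,-5,0,-30,0],[1,-10,0,-35,0],[1,-40,0,-20,0],[1,-45,0,0,0],[1,-45,0,0,0],[1,-20,0,0,0],[1,0,0,0,0]]]'; python3 rel.py
python3 - <<'E'
from cell import eyes
import cv2
a=eyes.get_image("wrist")["frame"];cv2.imwrite("pics/w5.png",a)
cv2.imwrite("pics/t5.png",cv2.resize(eyes.get_image("top")["frame"][110:260,190:390],None,fx=4,fy=4,interpolation=cv2.INTER_CUBIC));cv2.imwrite("pics/s5.png",cv2.resize(eyes.get_image("scene")["frame"][150:260,150:330],None,fx=4.4,fy=4.4,interpolation=cv2.INTER_CUBIC))
E
```

```text
clock: 9.8
position: [0.6474, -0.2252, 0.2261]
ee_rot: [1.635, 2.623, -0.021]
force: [-0.7, -0.5, -0.5]
width: 0.003
t 9.8 q [-0.12  0.55  0.59  1.49 -0.3   1.15  0.96] local [-0.2124  0.0092  0.2261] toolx deg 116.1 tilt [-0.05   0.015 -0.999] F local [-0.11  0.89 -0.48] w 0.003
```

View pics/w5.png

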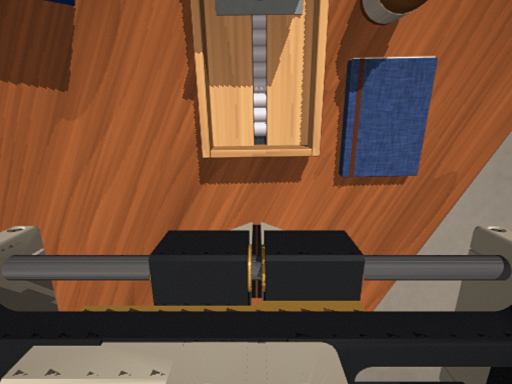

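View pics/t5.png

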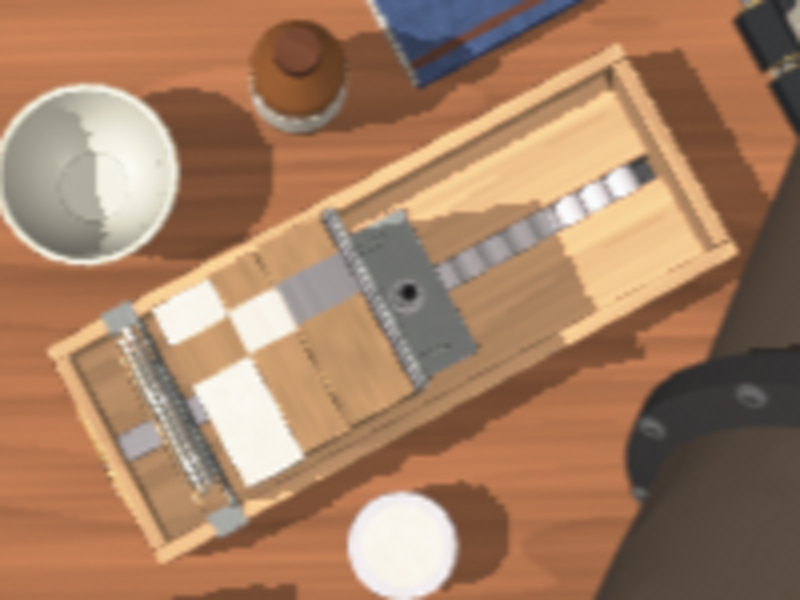

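View pics/s5.png

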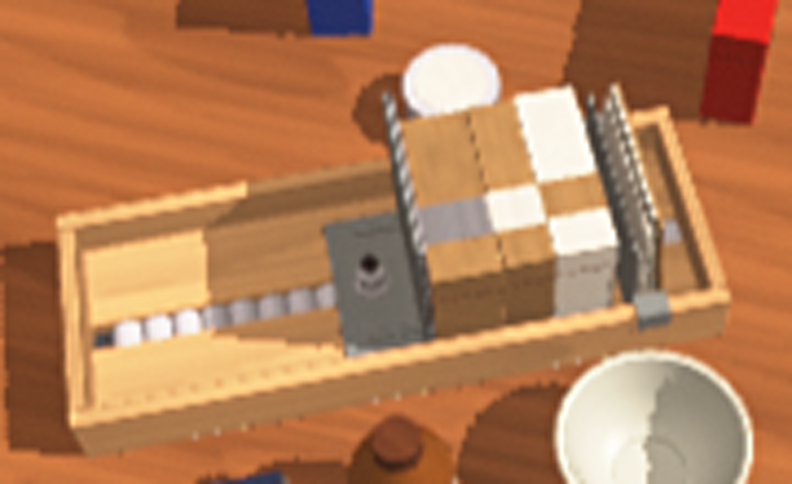

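```bash
cat >> fit.py <<'E'
print('@@')
for z,a,b in ((.05,(550,216),(408,292)),(.132,(482,130),(330,213)),(.132,(575,303),(420,386)),(.02,(545,138),(403,210)),(.02,(615,275),(478,350))):
    print(z,L('top',tc(*a),z),L('top',tc(*b),z),(L('top',tc(*b),z)-L('top',tc(*a),z))[0])
print('scene cap',L('scene',sc(209,291),.05),L('scene',sc(370,264),.05), 'plate',L('scene',sc(222,125),.132),L('scene',sc(389,95),.132))
print('box front now',L('scene',sc(571,86),.104),L('scene',sc(616,243),.104),L('top',tc(153,312),.104),L('top',tc(248,486),.104))
E
python3 fit.py|sed -n '/@@/,$p'
python3 - <<'E'
import cv2
a=cv2.imread("pics/s5.png");b=cv2.imread("pics/scene0c.png")
cv2.imwrite("pics/cap.png",cv2.resize(cv2.hconcat([b[240:380,140:290],a[215:355,300:450]]),None,fx=2.6,fy=2.6))
E
```

```text
@@
0.05 [-0.1065  0.0011] [-0.0105  0.0005] 0.096
0.132 [-0.0804 -0.0526] [ 0.015  -0.0521] 0.0954
0.132 [-0.0781  0.055 ] [0.0177 0.0543] 0.0958
0.02 [-0.1338 -0.0447] [-0.0356 -0.0473] 0.09820000000000001
0.02 [-0.1295  0.0496] [-0.034   0.0498] 0.0955
scene cap [-0.1084 -0.0045] [-0.0121 -0.0069] plate [-0.0809  0.0527] [0.016  0.0528]
box front now [0.1257 0.0568] [ 0.1243 -0.0568] [ 0.1264 -0.0541] [0.1258 0.0567]
```

View pics/cap.png

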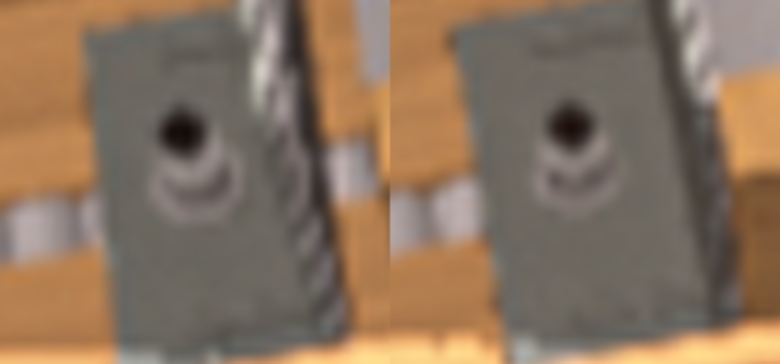

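The backstop appears to have moved about 96 mm in the images, but only about 90 mm by the force and notch pattern. Before trusting the notch I'll take a closer look with the wrist camera.

```bash
python3 -m inch '[[[1,40,-9,0,0],[1,40,0,10,0],[1,30,0,0,0],[1,0,0,0,0],[1,0,0,0,0]]]'; python3 rel.py
python3 - <<'E'
from cell import eyes
import cv2,numpy as np
d=eyes.get_image("wrist");a=d["frame"];cv2.imwrite("pics/w6f.png",a)
cv2.imwrite("pics/w6.png",cv2.resize(a[60:230,180:350],None,fx=3.5,fy=3.5,interpolation=cv2.INTER_CUBIC))
E
```

```text
clock: 10.45
position: [0.5858, -0.1149, 0.2083]
ee_rot: [1.621, 2.641, -0.014]
force: [0.5, -1.1, -0.5]
width: 0.005
t 10.45 q [-0.33  0.42  0.59  1.74 -0.24  1.02  0.81] local [-0.0861  0.0137  0.2083] toolx deg 116.9 tilt [-0.041  0.015 -0.999] F local [-1.21  0.08 -0.49] w 0.005
```

View pics/w6.png

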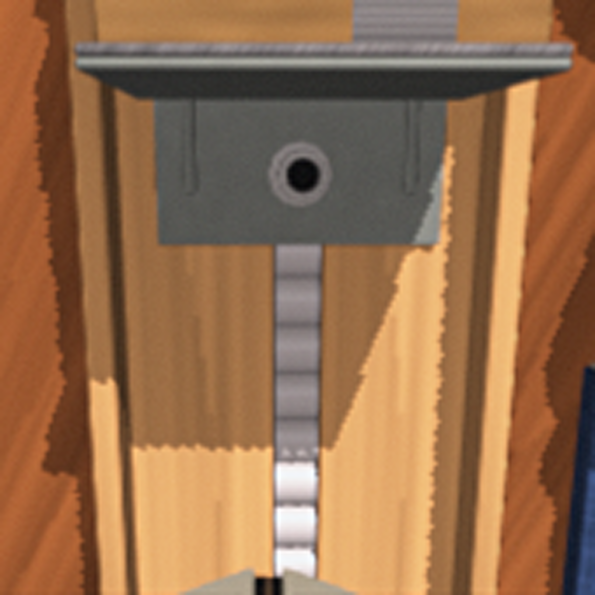

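View pics/w6f.png

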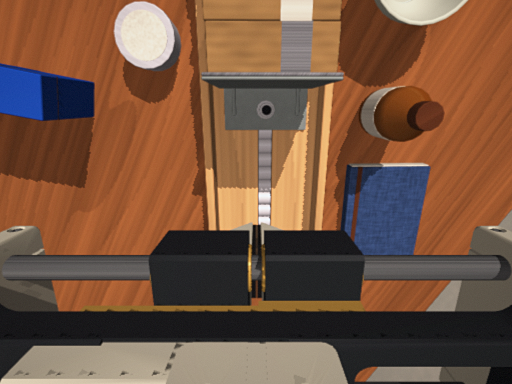

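```bash
cat > wr.py <<'E'
from h import *
from rel import P,Y
from cell import arm
s=arm.observe();Rm=R.from_rotvec(s['ee_rot']).as_matrix();p=s['position']
T=np.array([[-0.00033341117154207,-0.9614058108357845,-0.2751340686432266,0.07291266393875045],[0.9999998969585514,-0.00023577718520838176,-0.0003879329876941093,0.0003727029660649528],[0.0003080906923244647,-0.2751341696342059,0.9614057903818856,-0.15646669405316824]])
K=np.array([[272.4537,0,256.215],[0,272.4537,194.357],[0,0,1]])
def WL(u,v,z):
    d=Rm@T[:,:3]@np.linalg.inv(K)@np.array([u,v,1.]);c=p+Rm@T[:,3];w=(c+d*(z-c[2])/d[2])[:2]-P
    return np.array([np.cos(Y)*w[0]+np.sin(Y)*w[1],-np.sin(Y)*w[0]+np.cos(Y)*w[1]]).round(4)
c6=lambda u,v:((u+.5)/3.5-.5+180,(v+.5)/3.5-.5+60)
if __name__=="__main__":
    for r in (281,327,372,458,503,548): print('valley',r,WL(*c6(298,r),.012),WL(*c6(298,r),.014))
    for z in (.018,.03,.04,.05): print('cap',z,WL(*c6(302,175),z))
    for z in (.014,.017,.02,.03): print('foot rear',z,WL(*c6(300,244),z),'tray wall',WL(*c6(95,380),.045))
    print('plate top rear edge/felt edge',WL(*c6(300,68),.132),WL(*c6(300,45),.132))
    print('plate/foot line',WL(*c6(300,100),.02))
E
python3 wr.py
```

```text
valley 281 [-0.0499 -0.0008] [-0.0497 -0.0007]
valley 327 [-0.0666 -0.0009] [-0.0663 -0.0008]
valley 372 [-0.0835 -0.001 ] [-0.0831 -0.0009]
valley 458 [-0.1172 -0.0012] [-0.1165 -0.0011]
valley 503 [-0.1356 -0.0013] [-0.1349 -0.0012]
valley 548 [-0.1546 -0.0014] [-0.1538 -0.0013]
cap 0.018 [-0.0131 -0.0017]
cap 0.03 [-0.0129 -0.0011]
cap 0.04 [-0.0127 -0.0006]
cap 0.05 [-0.0125 -0.0001]
foot rear 0.014 [-0.0367 -0.0013] tray wall [-0.0785  0.0692]
foot rear 0.017 [-0.0364 -0.0012] tray wall [-0.0785  0.0692]
foot rear 0.02 [-0.0361 -0.001 ] tray wall [-0.0785  0.0692]
foot rear 0.03 [-0.0353 -0.0006] tray wall [-0.0785  0.0692]
plate top rear edge/felt edge [0.0117 0.0045] [0.0164 0.0045]
plate/foot line [ 0.0109 -0.0007]
```

Run:
```python
import cv2
a=cv2.imread("pics/w1.png")[140:235,200:330];b=cv2.imread("pics/w6f.png")[70:165,200:330]
cv2.imwrite("pics/cmp.png",cv2.resize(cv2.hconcat([a,b]),None,fx=3,fy=3,interpolation=cv2.INTER_CUBIC))
```

```text
(no output)
```

View pics/cmp.png

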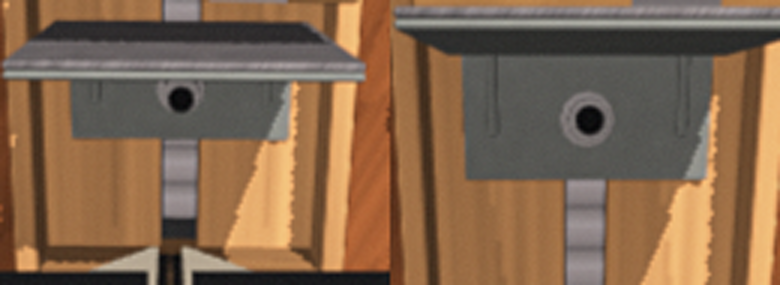

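```bash
cat > cap.py <<'E'
from h import *
from scipy.optimize import least_squares
P=np.array([.5587,-.0320]);Y=2.0447
def cen(f,u,v,r=16):
    a=cv2.imread(f)[v-r:v+r+1,u-r:u+r+1].mean(2);w=np.clip(95-a,0,None);g=np.mgrid[-r:r+1,-r:r+1]
    return u+(w*g[1]).sum()/w.sum(),v+(w*g[0]).sum()/w.sum()
def Wd(x,y,z):return [P[0]+np.cos(Y)*x-np.sin(Y)*y,P[1]+np.sin(Y)*x+np.cos(Y)*y,z]
for nm,ft,t,fs,s in(('start','pics/top0c.png',(550,216),'pics/scene0c.png',(209,291)),('end','pics/t5.png',(408,292),'pics/s5.png',(370,264))):
    a=cen(ft,*t);b=cen(fs,*s);print(nm,np.round(a,1),np.round(b,1))
    pt,ps=tc(*a),sc(*b)
    r=least_squares(lambda q:np.r_[proj('top',Wd(*q))[0]-pt,proj('scene',Wd(*q))[0]-ps],[0,0,.04]);print(r.x.round(4),r.fun.round(2))
E
python3 cap.py
```

```text
start [550.2 215.2] [209.6 290.4]
[-0.1085  0.0002  0.0429] [ 0.08 -0.03  0.09  0.  ]
end [408.3 292. ] [369.1 262.9]
[-0.012  -0.0001  0.0402] [ 0.1  -0.03  0.12  0.  ]
```

Two-camera triangulation puts the black plunger cap 2.7 mm lower now (z=40.2 mm) than at the start (42.9 mm). So the backstop started partly up a ridge and is now dropped in, which explains the 96 mm. The felt is about 118 mm from the divider, so there is about 10 mm of play and another notch would not fit. Bowl, bottle, tin and notebook are at the same pixels as before, and the hand is clear.

```bash
python3 -m inch '[[[1,-20,0,-10,0],[1,0,0,0,0],[1,0,0,0,0]]]'
python3 - <<'E'
from cell import workorder
print(workorder.sign_off())
E
```

```text
clock: 10.8
position: [0.5954, -0.1328, 0.2194]
ee_rot: [1.62, 2.641, -0.013]
force: [-0.1, 0.3, 0.0]
width: 0.002
the job is handed in; nothing more can be done
None
```

I pushed the backstop from behind with the closed fingertips, notch by notch, until it sat in the last notch where the boxes still have play. I then backed off clear and handed the job in at about 11 s of the 48 s; it gave no verdict.

**Last checks**
- **Gap:** the felt is about 118 mm from the divider, against a limit of 132 mm. That leaves about 10 mm of play, and one more notch would not have fitted.
- **Boxes:** all three stand upright between the felt and the divider.
- **Other things:** the bowl, bottle, tin and notebook had not visibly moved.
- **Forces:** the highest push I read was about 12 N, below the 30 N squeeze limit.

**Disagreements**
- **Travel:** the pictures showed the backstop moving about 96 mm, while the pushing forces and notch spacing suggested 90–92 mm. The likeliest reason is that it started partly up a ridge.
- **Plunger:** the two-camera estimate puts its cap about 2.7 mm lower than at the start, and the nearest visible notch line fits to within 1–2 mm. I take it as dropped in, but I could not measure its depth directly.

Early on I also ran one eight-step push in a shell loop (the row itself was typed out); I typed every later move individually.

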